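# Aim the contact cleaner at the red terminal and spray

### The job

Turn the clamped contact-cleaner canister until its red nozzle points at the red terminal of the battery pack. Only then press the white spray cap well down, more than 5 mm, hold it there for at least half a second and let it spring back up. Do not force the canister or its cap (stay below 30 N), and leave everything else on the bench where it is.

Things in the scene. Friction and masses are not known exactly. Their poses are not given: they have to be found in the camera images.
- holder: black round foot plate of the canister's stand, 90 mm across and 12 mm thick, screwed to the bench. Origin: centre of its underside, on the canister's upright axis. Its x axis points roughly away from the robot, so the nozzle starts roughly towards the robot (within 0.7 rad).
- aim (a point): point on the canister's upright axis, 58 mm above the bench, at the rim of the aluminium sleeve (64 mm across) gripping the blue canister (50 mm across). Turns with sleeve, canister and cap: its x axis is where the nozzle points, seen from above; z up. The canister is clamped higher or lower in the sleeve each time, NOT reported here; this point does not rise with it.
- swivel (a joint): turn of sleeve, canister, cap and nozzle about the upright axis, rad, counterclockwise from above, -2.95 to 2.95; nozzle direction = holder yaw + pi + this. Friction 0.07 N m, stays where left; can be turned by pushing the nozzle sideways. Nozzle: red tube 7 mm thick reaching 61 mm from the axis, its centre 12 mm (root) to 20 mm (tip) below the cap's top; nothing else sticks out.
- cap (a joint): travel of the white sprung spray cap, m: 0 up, 0.008 at the hard stop. 4 N start it, 9 N at 5 mm, 12 N at the stop; springs back when let go. Its flat top (28 mm across, on the axis) is 191 to 215 mm above the bench, different each time and not reported: find it by touch or sight.
- pack_red: black battery pack, 140 (x) x 110 (y) x 82 mm high, 1.8 kg, standing loose left or right of the canister, with one red terminal block. Origin: centre of its underside.
- red_terminal (a point): top centre of the copper stud on the red terminal block (30 x 30 mm) of the pack, 104 mm above the bench: the thing to aim at.
- pack_black: the other battery pack, same size, on the other side of the canister, with a grey terminal block; not to be sprayed. Origin: centre of its underside.
- probe_red: red test probe lying on the bench, 125 mm long, 14 mm thick. Origin: under its middle.
- probe_black: black test probe, same size.
- meter: yellow hand meter lying on its back, 150 x 75 x 40 mm. Origin: centre of its underside.
- jar: clear jar with orange lid, 52 mm across, 70 mm high. Origin: centre of its underside.
- tape: roll of orange tape lying flat, 80 mm across, 19 mm high. Origin: centre of its underside.
- tray: blue open tray, 130 x 100 x 40 mm. Origin: centre of its underside.
- driver: screwdriver lying on the bench. Origin: under its middle.

How it is judged:
By the outcome, as a careful person would: the job done as asked, in the order asked, and still so for the second after the job is handed in, with the robot touching nothing.
It also fails if it takes over 51 s, if anything falls off the work surface, if the arm or the gripper's body presses on something with over 40 N, if the wrist force passes 120 N, or if a joint passes its speed limit or range.

### The arm

A 7-joint arm with a two-finger parallel gripper is mounted at the origin on the work surface. World frame = base frame: x ahead of the robot, y to its left, z up, the work surface at z = 0. Lengths are in m, angles in rad, forces in N, time in s.
With the tool pointing down it reaches from about 0.425 to 0.875 m from the base axis. Payload 4.7 kg.
Tool frame: the origin (TCP) lies at the very end of the fingers, on their centre line; the grasp point (between the pads) lies 19 mm behind it (grip_point_offset is the distance from the TCP to the grasp point, in m); x points along the fingers, z is the direction in which the jaws open and shut, and the axes are right-handed (so a half turn about x gives the same grasp; the last joint's range is limited). The gripper opens to 87 mm and grips with 3 to 60 N. Pads are 19 mm wide; open, the fingers measure 117 mm over their backs; the gripper's body (75 mm by 190 mm) begins 51 mm behind the grasp point.
Start: joints at [-1.231, 0.321, -0.07, 1.45, 0.023, 1.371, -0.057], TCP at [0.208, 0.616, 0.223] pointing down, gripper open.
Joint ranges: [-2.86, 2.86], [-0.3, 2.09], [-1.38, 1.24], [0.06, 2.45], [-1.56, 4.7], [0.09, 2.05], [-2.69, 2.69]. Speed limits (rad/s): [2.57, 2.57, 3.14, 3.14, 3.14, 3.14, 3.14].

### API

Orientations are given as a rotation vector (axis times angle).
In Python, from bench import get_state, get_image, calibration, close_job, grip_point_offset gives the robot as it stands.
- The arm moves only by the tool play_rows, never from a script. Its argument "targets" is a list of rows, each an object with "claw": the closure, from 0 (fully open) to 1 (shut); "linear": the shift along the tool's x, y, z as a fraction of full scale, a list of three; "rotation": the turn, a rotation vector about the tool's x, y, z as a fraction of full scale, a list of three. In form: [{"claw": claw, "linear": [x, y, z], "rotation": [wx, wy, wz]}, ...]. A call has 1 to 10 rows; each row shifts and turns the pose as measured when the row begins, along the tool's axes as they then stand; what a row does not reach is not made up. Full scale, the value 1, is 2.5 cm for a shift and 90 degrees for a turn. A row lasts 1/12 s, in which the tool goes at most 41.7 mm and 7.16 degrees, less where a joint would pass 70% of its speed; a pose out of reach is approached as far as the arm can. A call with a number of a shift or a turn outside -1 to 1 is refused whole. A call with a gripper value outside its range is refused whole. The fingers move at their own pace and stop on an object; "newtons" is the grip in N (left out, the last holds). Time passes only in rows, so rows that do not move let the fingers close. It gives the time, the measured TCP pose, the force and the opening at its end, in the units of the state.
- get_state(): the state, without advancing time (a new reading comes with each control period).
- get_image(name): name is "scene" or "top" or "wrist"; returns the picture (400x640x3 uint8, blue, green, red); there is no depth.
- calibration(name): a dict with "fx", "fy", "cx", "cy" (pixels), "rvec" (rotation vector, rad) and "tvec" (3), from world to camera coordinates, as OpenCV has them; the wrist camera has in their place "hand_eye" (4x4, takes a point from camera to tool coordinates, whose origin is the TCP and whose axes are the tool frame's). Camera axes: x right, y down, z forward; pixel columns grow to the right and rows downward; lengths in m; the calibration is good to about 2 mm. A picture is of the moment at which its call begins: read the wrist's pose just before it. calibration takes no time and is no camera call.
- close_job(): hands the job in, once; it reports no verdict.
The state is a dict: "time": time; "joint_positions": joint angles; "qd": joint speeds; "joint_torque": joint torques, N m; "position": TCP position; "tool_rot": TCP orientation; "ft_force": force on the tool from outside, world axes, zero at the start; "torque": the same for the moment, N m; "grip_width": opening from 0.0 (shut) to 1.0 (fully open).
Only numpy, scipy, OpenCV 4.12 (cv2) and the standard library are available. Lean on these libraries where they do the work, as an engineer would, in place of code of your own. Each camera call takes 0.05 s, during which the arm holds its last target. There are 200 camera calls.

## Working session

There is one attempt and no reset: what is moved stays moved. The work goes in short steps, Python scripts to look and compute and a tool call to move; the robot and the scene stay as the last step left them, time stands still between calls to the robot, and variables do not carry over. Pictures are saved under pics/ and viewed, about 8 in all and at most 12, crops included, and the job is handed in when it is done.

Besides the shell and the picture viewer there is one more tool, called after "Request:" in YAML: its name, and indented under it one key for each argument. play_rows: Moves the arm, as the interface text tells. Shift numbers are shares of 2.5 cm and turn numbers shares of 90 degrees, none past 1 either way. Its arguments: {"type":"object","properties":{"targets":{"type":"array"},"newtons":{"type":"number"}},"required":["targets"]}

```bash
mkdir -p pics; ls
python3 - <<'E'
from bench import *
import cv2,numpy as np
s=get_state();print(s)
for n in("scene","top","wrist"):
    im=get_image(n);cv2.imwrite(f"pics/{n}0.png",im);print(n,calibration(n))
E
```

```text
pics
{'time': 0.0, 'joint_positions': array([-1.23089784,  0.32179204, -0.07006742,  1.45167061,  0.02260233,
        1.37081584, -0.05691088]), 'qd': array([ 2.20523403e-03,  1.62949612e-04, -1.13964004e-03, -2.53435358e-04,
       -4.23554872e-04,  7.60229956e-05,  2.19487501e-03]), 'joint_torque': array([-4.64404475e-04, -4.91294575e+01, -4.04298278e-01, -3.12526846e+01,
       -6.38725958e-02,  4.38307668e-02,  1.67934240e-04]), 'position': array([0.20792261, 0.61525798, 0.2214837 ]), 'tool_rot': array([-0.96713479,  1.34741142,  0.96515796]), 'ft_force': array([-0.62424957,  0.66883727, -0.16511931]), 'torque': array([-0.02880905,  0.01674125,  0.00450439]), 'grip_width': 0.9988317058873315}
scene {'fx': 448.9017035433203, 'fy': 448.9017035433203, 'cx': 325.2715032813649, 'cy': 191.1607744426572, 'rvec': array([ 1.85893006,  1.88161093, -0.57176917]), 'tvec': array([-0.02325711, -0.40987133,  1.61310338])}
top {'fx': 377.81262420217035, 'fy': 377.81262420217035, 'cx': 320.9554963884165, 'cy': 202.47446227546462, 'rvec': array([ 2.10279017, -2.15479198,  0.15026067]), 'tvec': array([0.04114692, 0.58625828, 0.99014742])}
wrist {'fx': 278.10339337621144, 'fy': 278.10339337621144, 'cx': 319.09733973740543, 'cy': 201.3279556447192, 'hand_eye': array([[-4.86238349e-04, -3.05776707e-01,  9.52103129e-01,
        -1.62089689e-01],
       [-1.95677311e-04, -9.52103195e-01, -3.05776828e-01,
         8.41134287e-02],
       [ 9.99999863e-01, -3.34985400e-04,  4.03115522e-04,
         4.04206446e-04],
       [ 0.00000000e+00,  0.00000000e+00,  0.00000000e+00,
         1.00000000e+00]])}
```

View pics/scene0.png

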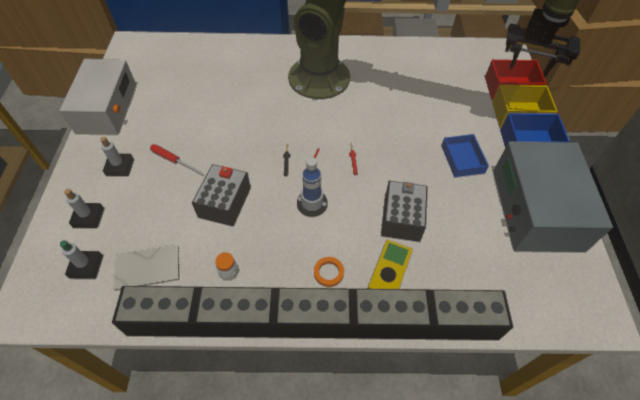

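View pics/top0.png

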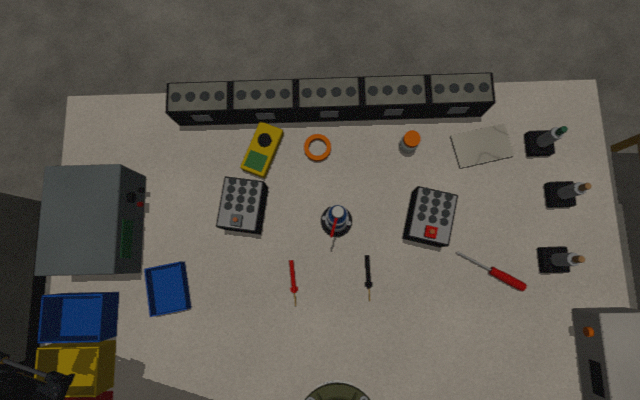

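The views show the canister near (337,218) in top, with its nozzle towards the robot. The red terminal is near (431,232) in top, to the robot's right, and near (226,172) in scene. I'll zoom in next.

Run:
```python
import cv2,numpy as np
t=cv2.imread("pics/top0.png");s=cv2.imread("pics/scene0.png")
def c(im,x,y,w=64,h=48,k=6): return cv2.resize(im[y:y+h,x:x+w],None,fx=k,fy=k,interpolation=cv2.INTER_CUBIC)
a=np.hstack([c(t,305,200),c(t,400,190)]);b=np.hstack([c(s,285,148,64,72,4) ,c(s,195,155,64,72,4)])
b=cv2.copyMakeBorder(b,0,0,0,a.shape[1]-b.shape[1],0)
cv2.imwrite("pics/z1.png",np.vstack([a,b]))
```

```text
(no output)
```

View pics/z1.png

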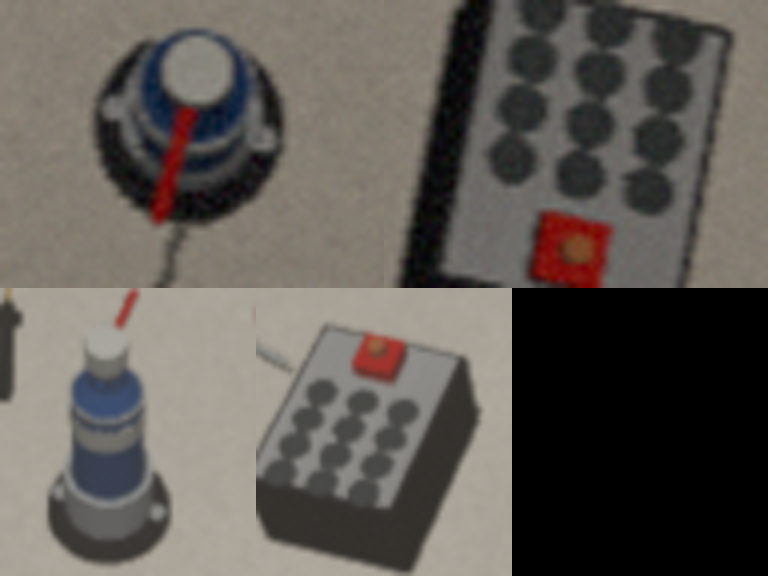

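```bash
cat > h.py <<'E'
import numpy as np,cv2
from bench import *
from scipy.spatial.transform import Rotation as R
def ray(n,uv,s=None):
    c=calibration(n);d=np.array([(uv[0]-c["cx"])/c["fx"],(uv[1]-c["cy"])/c["fy"],1])
    if n=="wrist":
        T=R.from_rotvec(s["tool_rot"]).as_matrix();H=c["hand_eye"]
        return s["position"]+T@H[:3,3],T@H[:3,:3]@d
    M=R.from_rotvec(c["rvec"]).as_matrix();return -M.T@c["tvec"],M.T@d
def atz(r,z): return r[0]+r[1]*(z-r[0][2])/r[1][2]
def tri(rs):
    A=[];b=[]
    for o,d in rs:
        d=d/np.linalg.norm(d);P=np.eye(3)-np.outer(d,d);A.append(P);b.append(P@o)
    return np.linalg.lstsq(np.vstack(A),np.hstack(b),rcond=None)[0]
E
python3 - <<'E'
from h import *
np.set_printoptions(precision=4,suppress=True)
print("foot",atz(ray("top",(336.6,221.7)),.012))
cap=tri([ray("top",(338,211.7)),ray("scene",(311.5,161))]);print("cap",cap)
st=tri([ray("top",(432.2,231.3)),ray("scene",(225,169.5))]);print("stud",st,atz(ray("top",(432.2,231.3)),.104),atz(ray("scene",(225,169.5)),.104))
for z in(.19,.2,.21):print(z,atz(ray("top",(338,211.7)),z),atz(ray("scene",(311.5,161)),z),"tip",atz(ray("top",(331.2,236.3)),z-.02))
s=get_state();print(R.from_rotvec(s["tool_rot"]).as_matrix())
E
```

```text
foot [ 0.5369 -0.0154  0.012 ]
cap [ 0.5404 -0.0133  0.1945]
stud [ 0.4967 -0.2558  0.0964] [ 0.4962 -0.2558  0.104 ] [ 0.5029 -0.2517  0.104 ]
0.19 [ 0.541  -0.0153  0.19  ] [ 0.5368 -0.0115  0.19  ] tip [0.485  0.0021 0.17  ]
0.2 [ 0.5396 -0.015   0.2   ] [ 0.5448 -0.0112  0.2   ] tip [0.4843 0.0022 0.18  ]
0.21 [ 0.5383 -0.0147  0.21  ] [ 0.5527 -0.0109  0.21  ] tip [0.4836 0.0023 0.19  ]
[[-0.0004 -0.9474  0.3201]
 [-0.0014  0.3201  0.9474]
 [-1.     -0.0001 -0.0015]]
```

Axis ≈ (0.538, -0.015), stud ≈ (0.497, -0.256). The nozzle points at about 162° and should point at about 260°, so it turns counterclockwise by about 98°. I'll move closer first.

Request:
play_rows:
  targets:
    - {"claw": 0,"linear": [-0.3,-0.9,-0.8],"rotation": [0,0,0]}
    - {"claw": 0,"linear": [-0.3,-0.9,-0.8],"rotation": [0,0,0]}
    - {"claw": 0,"linear": [-0.3,-0.9,-0.8],"rotation": [0,0,0]}
    - {"claw": 0,"linear": [-0.3,-0.9,-0.8],"rotation": [0,0,0]}
    - {"claw": 0,"linear": [-0.3,-0.9,-0.8],"rotation": [0,0,0]}
    - {"claw": 0,"linear": [-0.3,-0.9,-0.8],"rotation": [0,0,0]}
    - {"claw": 0,"linear": [-0.3,-0.9,-0.8],"rotation": [0,0,0]}
    - {"claw": 0,"linear": [-0.3,-0.9,-0.8],"rotation": [0,0,0]}
    - {"claw": 0,"linear": [-0.3,-0.9,-0.8],"rotation": [0,0,0]}
    - {"claw": 0,"linear": [-0.3,-0.9,-0.8],"rotation": [0,0,0]}

```text
time: 0.98
position: [0.3558, 0.3473, 0.292]
tool_rot: [-0.981, 1.354, 0.979]
ft_force: [0.2, 0.5, 0.6]
grip_width: 1.003
```

Request:
play_rows:
  targets:
    - {"claw": 0,"linear": [0,-0.8,-1],"rotation": [0,0,0]}
    - {"claw": 0,"linear": [0,-0.8,-1],"rotation": [0,0,0]}
    - {"claw": 0,"linear": [0,-0.8,-1],"rotation": [0,0,0]}
    - {"claw": 0,"linear": [0,-0.8,-1],"rotation": [0,0,0]}
    - {"claw": 0,"linear": [0,-0.8,-1],"rotation": [0,0,0]}
    - {"claw": 0,"linear": [0,-0.8,-1],"rotation": [0,0,0]}
    - {"claw": 0,"linear": [0,-0.8,-1],"rotation": [0,0,0]}
    - {"claw": 0,"linear": [0,-0.8,-1],"rotation": [0,0,0]}
    - {"claw": 0,"linear": [0,-0.8,-1],"rotation": [0,0,0]}
    - {"claw": 0,"linear": [0,-0.8,-1],"rotation": [0,0,0]}

```text
time: 1.82
position: [0.4733, 0.0324, 0.2941]
tool_rot: [-0.979, 1.349, 0.98]
ft_force: [-0.3, -0.2, 1.1]
grip_width: 0.999
```

Request:
play_rows:
  targets:
    - {"claw": 0,"linear": [0,0,0],"rotation": [0.079,0,0]}
    - {"claw": 0,"linear": [0,0,0],"rotation": [0.079,0,0]}
    - {"claw": 0,"linear": [0,0,0],"rotation": [0.079,0,0]}
    - {"claw": 0,"linear": [0,0,0],"rotation": [0.079,0,0]}
    - {"claw": 0,"linear": [0,0,0],"rotation": [0.079,0,0]}
    - {"claw": 0,"linear": [0,0,0],"rotation": [0.079,0,0]}
    - {"claw": 0,"linear": [0,0,0],"rotation": [0.079,0,0]}
    - {"claw": 0,"linear": [0,0,0],"rotation": [0.079,0,0]}
    - {"claw": 0,"linear": [0,0,0],"rotation": [0.079,0,0]}
    - {"claw": 0,"linear": [0,0,0],"rotation": [0.079,0,0]}

```text
time: 2.65
position: [0.4733, 0.0194, 0.2922]
tool_rot: [-0.01, 1.581, -0.001]
ft_force: [-0.6, 0.4, 0.7]
grip_width: 0.997
```

Request:
play_rows:
  targets:
    - {"claw": 0,"linear": [0,0,0],"rotation": [0.079,0,0]}
    - {"claw": 0,"linear": [0,0,0],"rotation": [0.079,0,0]}
    - {"claw": 0,"linear": [0,0,0],"rotation": [0.079,0,0]}
    - {"claw": 0,"linear": [0,0,0],"rotation": [0.079,0,0]}
    - {"claw": 0,"linear": [0,0,0],"rotation": [0.079,0,0]}
    - {"claw": 0,"linear": [0,0,0],"rotation": [0.079,0,0]}
    - {"claw": 0,"linear": [0,0,0],"rotation": [0.079,0,0]}
    - {"claw": 0,"linear": [0,0,0],"rotation": [0.079,0,0]}
    - {"claw": 0,"linear": [0,0,0],"rotation": [0.079,0,0]}
    - {"claw": 0,"linear": [0,0,0],"rotation": [0.079,0,0]}

```text
time: 3.48
position: [0.471, 0.019, 0.2897]
tool_rot: [0.954, 1.355, -0.979]
ft_force: [0.5, -1.0, -0.6]
grip_width: 1.003
```

Run:
```python
from h import *
np.set_printoptions(precision=4,suppress=True)
s=get_state();print(s["time"],s["position"],s["joint_positions"],s["grip_width"]);print(R.from_rotvec(s["tool_rot"]).as_matrix())
cv2.imwrite("pics/w1.png",get_image("wrist"))
```

```text
3.4833 [0.471  0.019  0.2897] [-0.5074 -0.0929  0.3804  1.7677  0.0399  1.4763 -1.3768] 1.0026423447893544
[[-0.0153  0.9469  0.321 ]
 [-0.0073  0.3209 -0.9471]
 [-0.9999 -0.0168  0.002 ]]
```

View pics/w1.png

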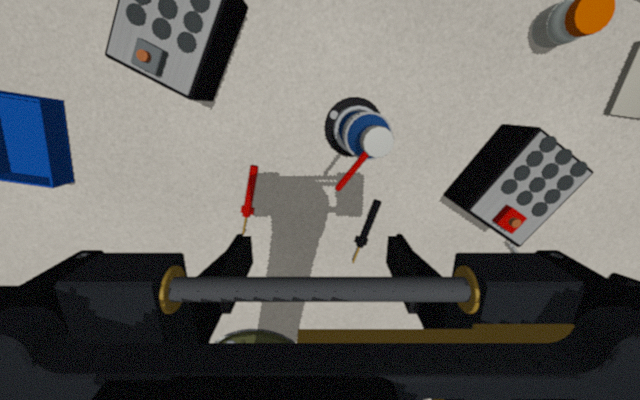

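Wrist view: cap (376,141), nozzle tip (338,188), red stud (515,222), foot plate centre about (354,127).

Run:
```python
from h import *
np.set_printoptions(precision=4,suppress=True)
s=get_state()
s["position"]=np.array([.471,.019,.2897])
w=lambda p:ray("wrist",p,s)
print("cap",tri([w((376,141)),ray("top",(338,211.7)),ray("scene",(311.5,161))]),tri([w((376,141)),ray("top",(338,211.7))]))
for z in(.19,.2,.21):print(z,atz(w((376,141)),z),"tip",atz(w((338,188)),z-.02))
print("tip tri",tri([w((338,188)),ray("top",(331.2,236.3))]))
print("stud",atz(w((515,222)),.104),tri([w((515,222)),ray("top",(432.2,231.3)),ray("scene",(225,169.5))]))
print("foot",atz(w((354,127)),.012))
```

```text
cap [ 0.5414 -0.0127  0.1947] [ 0.5425 -0.0155  0.1776]
0.19 [ 0.5428 -0.0124  0.19  ] tip [0.4844 0.0025 0.17  ]
0.2 [ 0.5432 -0.0101  0.2   ] tip [0.4869 0.0041 0.18  ]
0.21 [ 0.5436 -0.0079  0.21  ] tip [0.4894 0.0057 0.19  ]
tip tri [0.4848 0.0024 0.171 ]
stud [ 0.4984 -0.251   0.104 ] [ 0.4972 -0.2558  0.0976]
foot [ 0.5441 -0.0133  0.012 ]
```

Request:
play_rows:
  targets:
    - {"claw": 0,"linear": [0,0.13,0.2],"rotation": [0.077,0,0]}
    - {"claw": 0,"linear": [0,0.13,0.2],"rotation": [0.077,0,0]}
    - {"claw": 0,"linear": [0,0.13,0.2],"rotation": [0.077,0,0]}
    - {"claw": 0,"linear": [0,0.13,0.2],"rotation": [0.077,0,0]}
    - {"claw": 0,"linear": [0,0.13,0.2],"rotation": [0.077,0,0]}
    - {"claw": 0,"linear": [0,0,0],"rotation": [0,0,0]}

```text
time: 4.03
position: [0.4885, -0.0047, 0.2884]
tool_rot: [1.402, 1.065, -1.434]
ft_force: [0.3, -0.4, -0.7]
grip_width: 1.002
```

```bash
cat >> h.py <<'E'
np.set_printoptions(precision=3,suppress=True)
def plan(p,yaw=None):
    """shift in tool axes (units of 25 mm) and turn about tool axes (units of 90 deg) to reach p, tool z at yaw, pointing down"""
    s=get_state();M=R.from_rotvec(s["tool_rot"]).as_matrix()
    z=M[:,2] if yaw is None else np.array([np.cos(yaw),np.sin(yaw),0]); z=np.array([z[0],z[1],0])/np.hypot(*z[:2])
    x=np.array([0,0,-1.]);G=np.column_stack([x,np.cross(z,x),z])
    print("t",s["time"],"pos",s["position"],"zyaw",np.degrees(np.arctan2(M[1,2],M[0,2])),"F",s["ft_force"],"q7",s["joint_positions"][6],"w",s["grip_width"])
    print("lin",M.T@(np.array(p)-s["position"])/.025,"rot",R.from_matrix(M.T@G).as_rotvec()/(np.pi/2))
E
python3 -c "
from h import *
plan([.495,.0005,.158],np.radians(-106))"
```

```text
t 4.0333 pos [ 0.488 -0.005  0.288] zyaw -106.41200933744345 F [ 0.286 -0.428 -0.69 ] q7 -1.9234586664785094 w 1.0016270151473132
lin [ 5.208  0.267 -0.335] rot [-0.005  0.008  0.009]
```

Request:
play_rows:
  targets:
    - {"claw": 0,"linear": [0.7,0.1,-0.1],"rotation": [0,0.008,0.009]}
    - {"claw": 0,"linear": [0.8,0.1,-0.1],"rotation": [0,0,0]}
    - {"claw": 0,"linear": [0.8,0.05,-0.1],"rotation": [0,0,0]}
    - {"claw": 0,"linear": [0.8,0,0],"rotation": [0,0,0]}
    - {"claw": 0,"linear": [0.8,0,0],"rotation": [0,0,0]}
    - {"claw": 0,"linear": [0.8,0,0],"rotation": [0,0,0]}
    - {"claw": 0.7,"linear": [0.5,0,0],"rotation": [0,0,0]}
    - {"claw": 0.7,"linear": [0,0,0],"rotation": [0,0,0]}
    - {"claw": 0.7,"linear": [0,0,0],"rotation": [0,0,0]}
    - {"claw": 0.7,"linear": [0,0,0],"rotation": [0,0,0]}
  newtons: 3

```text
time: 4.87
position: [0.4956, 0.0041, 0.1538]
tool_rot: [1.382, 1.093, -1.376]
ft_force: [-0.1, -0.1, -0.1]
grip_width: 0.78
```

```bash
python3 -c "
from h import *
plan([.495,.0005,.158],np.radians(-106))
cv2.imwrite('pics/w2.png',get_image('wrist'))"
```

```text
t 4.8667 pos [0.496 0.004 0.154] zyaw -103.32276214939391 F [-0.083 -0.112 -0.149] q7 -1.8461139006167164 w 0.7801229862661728
lin [-0.17   0.01   0.144] rot [ 0.03  -0.003 -0.   ]
```

View pics/w2.png

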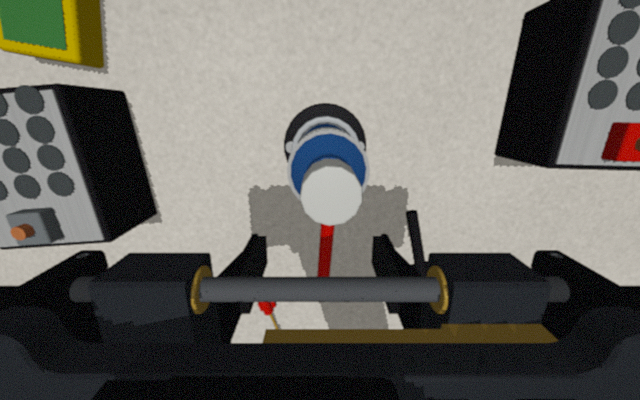

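Nozzle between the fingers, cap centre (331,196), which puts the axis at (0.542, -0.013) and the cap top at about 0.194. I'll sweep it along the arc.

Request:
play_rows:
  targets:
    - {"claw": 0.8,"linear": [0,0,0],"rotation": [0,0,0]}
    - {"claw": 0.8,"linear": [0,-0.01,0.19],"rotation": [-0.057,0,0]}
    - {"claw": 0.8,"linear": [0,-0.01,0.19],"rotation": [-0.057,0,0]}
    - {"claw": 0.8,"linear": [0,-0.01,0.19],"rotation": [-0.057,0,0]}
    - {"claw": 0.8,"linear": [0,-0.01,0.19],"rotation": [-0.057,0,0]}
    - {"claw": 0.8,"linear": [0,0,0.19],"rotation": [-0.057,0,0]}
    - {"claw": 0.8,"linear": [0,0,0.19],"rotation": [-0.057,0,0]}
    - {"claw": 0.8,"linear": [0,0,0.19],"rotation": [-0.057,0,0]}
    - {"claw": 0.8,"linear": [0,0,0.19],"rotation": [-0.057,0,0]}

```text
time: 5.67
position: [0.5008, -0.0281, 0.1619]
tool_rot: [0.825, 1.412, -0.798]
ft_force: [-1.3, 1.1, -1.6]
grip_width: 0.209
```

```bash
cat >> h.py <<'E'
A=np.array([.542,-.013])
def orb(ang,r=.049,z=.154):
    s=get_state();d=s["position"][:2]-A;print("tcp ang",np.degrees(np.arctan2(d[1],d[0]))%360,"r",np.hypot(*d))
    a=np.radians(ang);plan([A[0]+r*np.cos(a),A[1]+r*np.sin(a),z],a+np.pi/2)
E
python3 -c "
from h import *
orb(259.5)"
```

```text
tcp ang 200.07032070965036 r 0.04390962771729187
t 5.6667 pos [ 0.501 -0.028  0.162] zyaw -59.68974985734926 F [-1.28   1.114 -1.566] q7 -1.0080263794208555 w 0.20948348616816806
lin [0.312 0.443 1.798] rot [-0.547  0.    -0.011]
```

Request:
play_rows:
  targets:
    - {"claw": 0.8,"linear": [0.06,-0.045,0.19],"rotation": [-0.055,0,-0.005]}
    - {"claw": 0.8,"linear": [0.06,-0.04,0.19],"rotation": [-0.055,0,-0.005]}
    - {"claw": 0.8,"linear": [0.06,-0.04,0.19],"rotation": [-0.055,0,0]}
    - {"claw": 0.8,"linear": [0.06,-0.035,0.19],"rotation": [-0.055,0,0]}
    - {"claw": 0.8,"linear": [0.06,-0.03,0.19],"rotation": [-0.055,0,0]}
    - {"claw": 0.8,"linear": [0.06,-0.03,0.19],"rotation": [-0.055,0,0]}
    - {"claw": 0.8,"linear": [0.06,-0.025,0.19],"rotation": [-0.055,0,0]}
    - {"claw": 0.8,"linear": [0.04,-0.02,0.19],"rotation": [-0.055,0,0]}
    - {"claw": 0.8,"linear": [0,0,0],"rotation": [0,0,0]}

```text
time: 6.42
position: [0.5269, -0.0542, 0.1589]
tool_rot: [0.248, 1.557, -0.227]
ft_force: [-1.1, -0.2, -0.9]
grip_width: 0.2
```

```bash
python3 -c "
from h import *
orb(259.5)
cv2.imwrite('pics/w3.png',get_image('wrist'))"
```

```text
tcp ang 249.9059533190288 r 0.043863497482275214
t 6.4167 pos [ 0.527 -0.054  0.159] zyaw -17.323001695501194 F [-1.065 -0.181 -0.931] q7 -0.1921260489783475 w 0.1998774267479265
lin [ 0.195 -0.196  0.318] rot [-0.076 -0.    -0.009]
```

View pics/w3.png

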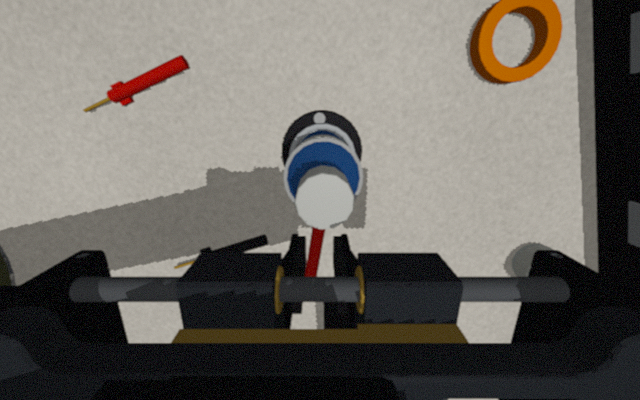

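Request:
play_rows:
  targets:
    - {"claw": 0.8,"linear": [0.1,-0.12,0.16],"rotation": [-0.038,0,-0.005]}
    - {"claw": 0.8,"linear": [0.1,-0.12,0.16],"rotation": [-0.038,0,-0.004]}
    - {"claw": 0.8,"linear": [0,0,0],"rotation": [0,0,0]}
    - {"claw": 0.8,"linear": [0,0,0],"rotation": [0,0,0]}

```text
time: 6.8
position: [0.5334, -0.0605, 0.1562]
tool_rot: [0.151, 1.564, -0.149]
ft_force: [-0.7, 0.1, -0.2]
grip_width: 0.202
```

```bash
python3 -c "
from h import *
orb(259.5)"
```

```text
tcp ang 259.69054665143165 r 0.048278921527879326
t 6.8 pos [ 0.533 -0.06   0.156] zyaw -10.925007465792609 F [-0.674  0.126 -0.169] q7 -0.07616179077362376 w 0.2015092701565773
lin [ 0.087 -0.029 -0.006] rot [-0.005  0.001 -0.001]
```

Positioned well. Now I close gently on the nozzle to centre it, reopen, rise and look.

Request:
play_rows:
  targets:
    - {"claw": 1,"linear": [0,0,0],"rotation": [0,0,0]}
    - {"claw": 1,"linear": [0,0,0],"rotation": [0,0,0]}
    - {"claw": 1,"linear": [0,0,0],"rotation": [0,0,0]}
    - {"claw": 1,"linear": [0,0,0],"rotation": [0,0,0]}
  newtons: 3

```text
time: 7.13
position: [0.5318, -0.0606, 0.1563]
tool_rot: [0.156, 1.565, -0.154]
ft_force: [0.1, -0.6, -1.1]
grip_width: 0.068
```

Request:
play_rows:
  targets:
    - {"claw": 0.6,"linear": [0,0,0],"rotation": [0,0,0]}
    - {"claw": 0.6,"linear": [0,0,0],"rotation": [0,0,0]}
    - {"claw": 0.6,"linear": [0,0,0],"rotation": [0,0,0]}
    - {"claw": 0.6,"linear": [-0.5,0,0],"rotation": [0,0,0]}
    - {"claw": 0.6,"linear": [-0.8,0,0],"rotation": [0,0,0]}
    - {"claw": 0.6,"linear": [-0.8,0,0],"rotation": [0,0,0]}
    - {"claw": 1,"linear": [-0.8,0,0],"rotation": [0,0,0]}
    - {"claw": 1,"linear": [-0.5,-0.8,0],"rotation": [0,0,0]}
    - {"claw": 1,"linear": [-0.5,-0.8,0],"rotation": [0,0,0]}
    - {"claw": 1,"linear": [0,0,0],"rotation": [0,0,0]}

```text
time: 7.97
position: [0.526, -0.0996, 0.2649]
tool_rot: [0.155, 1.558, -0.151]
ft_force: [-0.2, -1.3, 0.1]
grip_width: 0.184
```

```bash
python3 -c "
from h import *
orb(259.5)
s=get_state();np.save('s4.npy',np.r_[s['position'],s['tool_rot']])
cv2.imwrite('pics/w4.png',get_image('wrist'));t=get_image('top');cv2.imwrite('pics/t4.png',t);cv2.imwrite('pics/s4.png',get_image('scene'))"
```

```text
tcp ang 259.5436060460539 r 0.08804390379721808
t 7.9667 pos [ 0.526 -0.1    0.265] zyaw -11.183107590400672 F [-0.153 -1.329  0.146] q7 -0.034480131191208206 w 0.18410163472638033
lin [ 4.442  1.549 -0.054] rot [-0.008  0.005 -0.002]
```

View pics/w4.png

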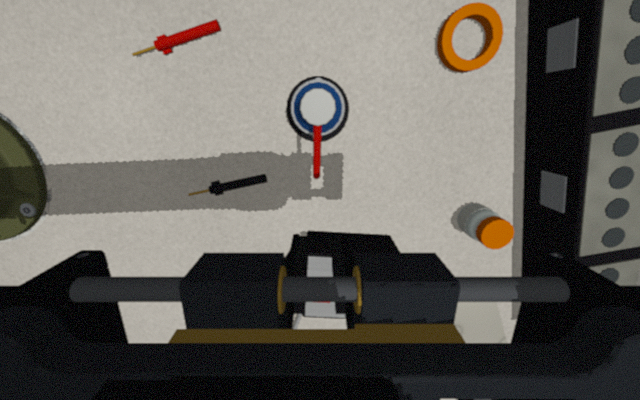

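Camera almost straight above: cap centre (318,106), foot (317.5,109), nozzle tip (317,177).

```bash
python3 -c "
from h import *
v=np.load('s4.npy');s=dict(position=v[:3],tool_rot=v[3:])
w=lambda p:ray('wrist',p,s)
c=atz(w((318,106)),.1945);f=atz(w((317.5,109)),.012);r=atz(w((317.6,129)),.1945-.014);t=atz(w((316.8,177)),.1945-.02)
d=lambda a,b:np.degrees(np.arctan2(*(b-a)[1::-1]))%360
print('cap',c,'foot',f,'tip',t,'len',np.linalg.norm((t-c)[:2]))
for st in ([.4975,-.254,0],[.503,-.2517,0],[.4962,-.2558,0]):print(d(c,np.array(st)))
print('dir cap-tip',d(c,t),'root-tip',d(r,t))
t=cv2.imread('pics/t4.png');q=cv2.imread('pics/s4.png')
c=lambda im,x,y,W,H,k:cv2.resize(im[y:y+H,x:x+W],None,fx=k,fy=k,interpolation=cv2.INTER_CUBIC)
cv2.imwrite('pics/z4.png',np.vstack([c(t,310,180,160,70,5),c(q,190,140,160,50,5)]))
"
```

```text
cap [ 0.544 -0.012  0.195] foot [ 0.544 -0.011  0.012] tip [ 0.531 -0.072  0.174] len 0.06186484175694874
259.2345454656138
260.4047235895165
259.0178570211376
dir cap-tip 257.788426259335 root-tip 257.75867076948805
```

View pics/z4.png

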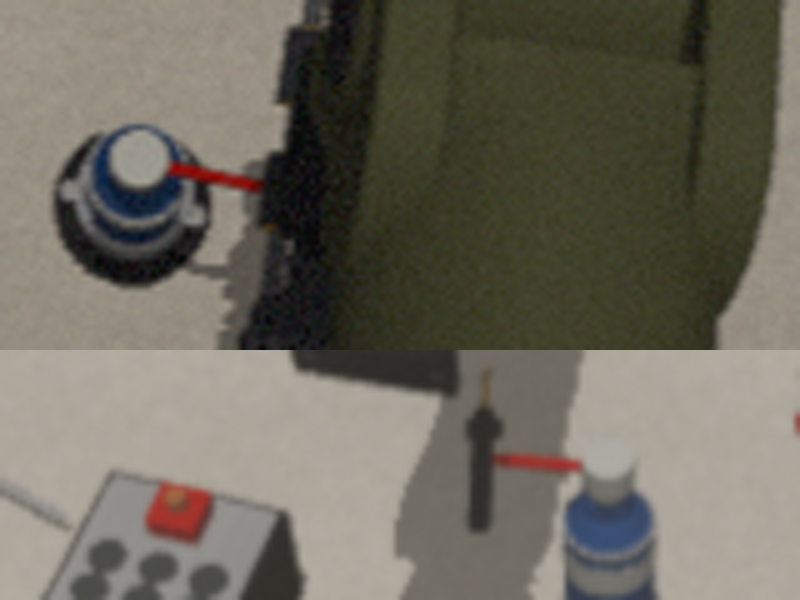

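The nozzle points at 257.8° and the stud bears about 259.3°. I'll do one cheap re-centring to take out that 1.5° before pressing.

```bash
sed -i 's/^A=.*/A=np.array([.5435,-.012])/' h.py; python3 -c "
from h import *
orb(260,z=.2)"
```

```text
tcp ang 257.4697749001877 r 0.08431631489651413
t 8.1167 pos [ 0.525 -0.094  0.261] zyaw -10.881892998045407 F [ 1.177  0.345 -0.084] q7 -0.03617563403345765 w 0.058542386506137314
lin [2.441 1.4   0.124] rot [-0.01   0.001 -0.003]
```

Request:
play_rows:
  targets:
    - {"claw": 0.6,"linear": [0.2,0.4,0.05],"rotation": [-0.01,0,0]}
    - {"claw": 0.6,"linear": [0.4,0.5,0.05],"rotation": [0,0,0]}
    - {"claw": 0.6,"linear": [0.6,0.5,0],"rotation": [0,0,0]}
    - {"claw": 0.6,"linear": [0.6,0,0],"rotation": [0,0,0]}
    - {"claw": 0.6,"linear": [0.5,0,0],"rotation": [0,0,0]}
    - {"claw": 0.6,"linear": [0,0,0],"rotation": [0,0,0]}

```text
time: 8.62
position: [0.533, -0.0449, 0.193]
tool_rot: [0.131, 1.575, -0.12]
ft_force: [-0.1, -0.4, -0.1]
grip_width: 0.375
```

```bash
python3 -c "
from h import *
orb(260,z=.156)"
```

```text
tcp ang 252.22347894088585 r 0.03455121116545952
t 8.6167 pos [ 0.533 -0.045  0.193] zyaw -9.164878596368908 F [-0.097 -0.408 -0.12 ] q7 -0.08059822105813254 w 0.374829138452901
lin [ 1.474 -0.603  0.19 ] rot [ 0.009 -0.005 -0.004]
```

Request:
play_rows:
  targets:
    - {"claw": 0.6,"linear": [0,-0.4,0.15],"rotation": [0.009,-0.005,-0.004]}
    - {"claw": 0.6,"linear": [0,-0.15,0.05],"rotation": [0,0,0]}
    - {"claw": 0.6,"linear": [0.5,0,0],"rotation": [0,0,0]}
    - {"claw": 0.6,"linear": [0.5,0,0],"rotation": [0,0,0]}
    - {"claw": 0.6,"linear": [0.4,0,0],"rotation": [0,0,0]}
    - {"claw": 0.6,"linear": [0,0,0],"rotation": [0,0,0]}
    - {"claw": 0.6,"linear": [0,0,0],"rotation": [0,0,0]}

```text
time: 9.2
position: [0.537, -0.0576, 0.156]
tool_rot: [0.134, 1.567, -0.136]
ft_force: [-0.4, -0.0, 0.3]
grip_width: 0.402
```

```bash
python3 -c "
from h import *
orb(260,z=.156)"
```

```text
tcp ang 261.92615436202686 r 0.0461034549427476
t 9.2 pos [ 0.537 -0.058  0.156] zyaw -9.840830425636549 F [-0.37  -0.002  0.346] q7 -0.06303235495530195 w 0.4016631583856339
lin [-0.001 -0.117 -0.062] rot [ 0.002 -0.     0.001]
```

Request:
play_rows:
  targets:
    - {"claw": 0.8,"linear": [0,-0.1,-0.04],"rotation": [0,0,0]}
    - {"claw": 0.9,"linear": [0,0,0],"rotation": [0,0,0]}
    - {"claw": 1,"linear": [0,0,0],"rotation": [0,0,0]}
    - {"claw": 1,"linear": [0,0,0],"rotation": [0,0,0]}
    - {"claw": 1,"linear": [0,0,0],"rotation": [0,0,0]}
    - {"claw": 1,"linear": [0,0,0],"rotation": [0,0,0]}
  newtons: 3

```text
time: 9.7
position: [0.5359, -0.0609, 0.1585]
tool_rot: [0.135, 1.565, -0.136]
ft_force: [-2.1, -0.2, 0.4]
grip_width: 0.076
```

```bash
python3 -c "
from h import *
orb(259.4,z=.156)"
```

```text
tcp ang 261.18913861503137 r 0.049447880346815395
t 9.7 pos [ 0.536 -0.061  0.159] zyaw -9.902492174178644 F [-2.083 -0.159  0.435] q7 -0.05909376709815221 w 0.07582947235047129
lin [ 0.101  0.018 -0.062] rot [0.008 0.001 0.   ]
```

Request:
play_rows:
  targets:
    - {"claw": 0.6,"linear": [0,0,0],"rotation": [0,0,0]}
    - {"claw": 0.6,"linear": [0,0,0],"rotation": [0,0,0]}
    - {"claw": 0.6,"linear": [0,0,0],"rotation": [0,0,0]}
    - {"claw": 0.6,"linear": [-0.5,0,0],"rotation": [0,0,0]}
    - {"claw": 0.6,"linear": [-0.8,0,0],"rotation": [0,0,0]}
    - {"claw": 0.6,"linear": [-0.8,0,0],"rotation": [0,0,0]}
    - {"claw": 1,"linear": [-0.5,-0.6,0],"rotation": [0,0,0]}
    - {"claw": 1,"linear": [-0.2,-0.6,0],"rotation": [0,0,0]}
    - {"claw": 1,"linear": [0,0,0],"rotation": [0,0,0]}
    - {"claw": 1,"linear": [0,0,0],"rotation": [0,0,0]}

```text
time: 10.53
position: [0.5329, -0.0898, 0.2378]
tool_rot: [0.134, 1.558, -0.134]
ft_force: [0.4, 0.6, 0.0]
grip_width: 0.182
```

```bash
python3 -c "
from h import *
s=get_state();np.save('s5.npy',np.r_[s['position'],s['tool_rot']])
im=get_image('wrist');cv2.imwrite('pics/w5.png',cv2.resize(im[60:210,240:400],None,fx=4,fy=4,interpolation=cv2.INTER_CUBIC));plan([.5435,-.012,.22])"
```

```text
t 10.5833 pos [ 0.533 -0.09   0.238] zyaw -9.783456738185766 F [ 0.558 -0.681  0.687] q7 -0.022712575179585182 w 0.13618055663586398
lin [ 0.711  3.152 -0.119] rot [ 0.     0.005 -0.   ]
```

View pics/w5.png

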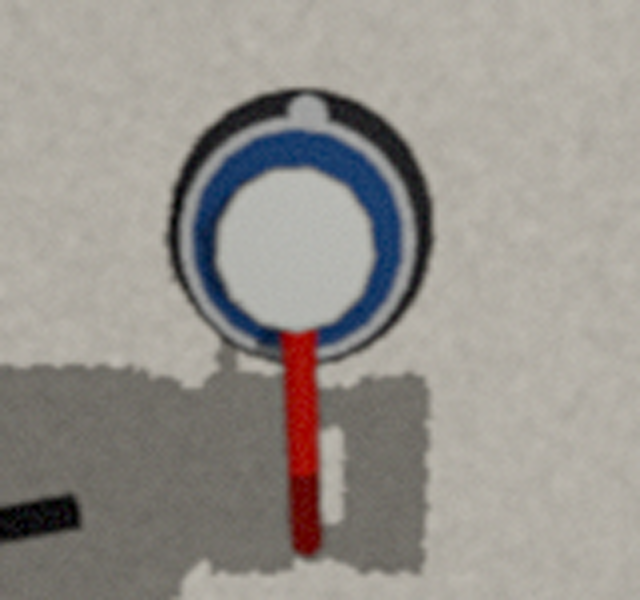

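```bash
python3 -c "
from h import *
v=np.load('s5.npy');s=dict(position=v[:3],tool_rot=v[3:])
w=lambda p:ray('wrist',p,s)
d=lambda a,b:np.degrees(np.arctan2(*(b-a)[1::-1]))%360
for z in (.1925,.1965):
  c=atz(w((314,122.2)),z);f=atz(w((315.2,116.5)),.012);r=atz(w((314.75,143.7)),z-.014);t=atz(w((316.75,197.5)),z-.02)
  print('cap',c,'foot',f,'len',np.linalg.norm((t-c)[:2]),'dir',d(c,t),d(r,t),d(f,t),'stud',d(c,np.array([.4985,-.2535,0])))
"
```

```text
cap [ 0.543 -0.012  0.193] foot [ 0.544 -0.011  0.012] len 0.06259453423225564 dir 261.89782480984 262.03405777009436 261.7422345052291 stud 259.4436264448516
cap [ 0.543 -0.012  0.197] foot [ 0.544 -0.011  0.012] len 0.06150479803110156 dir 261.8947724514469 262.0327893549003 261.7701512148425 stud 259.4361873267204
```

Now 261.9°, 2.4° past. One finer re-centring.

Request:
play_rows:
  targets:
    - {"claw": 0.6,"linear": [0,0.5,0],"rotation": [0,0,0]}
    - {"claw": 0.6,"linear": [0.3,0.4,0],"rotation": [0,0,0]}
    - {"claw": 0.6,"linear": [0.5,0.1,0],"rotation": [0,0,0]}
    - {"claw": 0.6,"linear": [0.5,0,0],"rotation": [0,0,0]}
    - {"claw": 0.6,"linear": [0,0,0],"rotation": [0,0,0]}
    - {"claw": 0.6,"linear": [0,0,0],"rotation": [0,0,0]}

```text
time: 11.08
position: [0.5373, -0.0535, 0.2]
tool_rot: [0.129, 1.563, -0.125]
ft_force: [0.3, -0.2, 1.2]
grip_width: 0.39
```

```bash
python3 -c "
from h import *
plan([.5337,-.06,.156],np.radians(-10.5))"
```

```text
t 11.0833 pos [ 0.537 -0.054  0.2  ] zyaw -9.270178396938075 F [ 0.293 -0.193  1.19 ] q7 -0.07237685618758932 w 0.39045784589637217
lin [ 1.76  -0.284 -0.106] rot [ 0.014  0.002 -0.002]
```

Request:
play_rows:
  targets:
    - {"claw": 0.6,"linear": [0.4,-0.25,-0.1],"rotation": [0.014,0,0]}
    - {"claw": 0.6,"linear": [0.5,-0.05,0],"rotation": [0,0,0]}
    - {"claw": 0.6,"linear": [0.5,0,0],"rotation": [0,0,0]}
    - {"claw": 0.6,"linear": [0.35,0,0],"rotation": [0,0,0]}
    - {"claw": 0.6,"linear": [0,0,0],"rotation": [0,0,0]}
    - {"claw": 0.6,"linear": [0,0,0],"rotation": [0,0,0]}

```text
time: 11.58
position: [0.5329, -0.0591, 0.1528]
tool_rot: [0.148, 1.563, -0.145]
ft_force: [-0.2, -0.5, -0.4]
grip_width: 0.398
```

```bash
python3 -c "
from h import *
plan([.5337,-.06,.156],np.radians(-10.5))"
```

```text
t 11.5833 pos [ 0.533 -0.059  0.153] zyaw -10.687030896157351 F [-0.229 -0.479 -0.407] q7 -0.07341857007160753 w 0.3984381958556097
lin [-0.128 -0.03   0.038] rot [-0.002  0.001 -0.002]
```

Request:
play_rows:
  targets:
    - {"claw": 0.8,"linear": [-0.05,-0.03,0.04],"rotation": [0,0,0]}
    - {"claw": 0.9,"linear": [0,0,0],"rotation": [0,0,0]}
    - {"claw": 1,"linear": [0,0,0],"rotation": [0,0,0]}
    - {"claw": 1,"linear": [0,0,0],"rotation": [0,0,0]}
    - {"claw": 1,"linear": [0,0,0],"rotation": [0,0,0]}
    - {"claw": 1,"linear": [0,0,0],"rotation": [0,0,0]}
  newtons: 3

```text
time: 12.08
position: [0.5356, -0.0605, 0.1568]
tool_rot: [0.149, 1.559, -0.145]
ft_force: [0.6, -0.2, -1.6]
grip_width: 0.073
```

Request:
play_rows:
  targets:
    - {"claw": 0.6,"linear": [0,0,0],"rotation": [0,0,0]}
    - {"claw": 0.6,"linear": [0,0,0],"rotation": [0,0,0]}
    - {"claw": 0.6,"linear": [0,0,0],"rotation": [0,0,0]}
    - {"claw": 0.6,"linear": [-0.5,0,0],"rotation": [0,0,0]}
    - {"claw": 0.6,"linear": [-0.8,0,0],"rotation": [0,0,0]}
    - {"claw": 0.6,"linear": [-0.8,0,0],"rotation": [0,0,0]}
    - {"claw": 1,"linear": [-0.5,-0.6,0],"rotation": [0,0,0]}
    - {"claw": 1,"linear": [-0.2,-0.6,0],"rotation": [0,0,0]}
    - {"claw": 1,"linear": [0,0,0],"rotation": [0,0,0]}
    - {"claw": 1,"linear": [0,0,0],"rotation": [0,0,0]}

```text
time: 12.92
position: [0.5297, -0.0899, 0.235]
tool_rot: [0.149, 1.557, -0.143]
ft_force: [-0.3, 0.7, -0.5]
grip_width: 0.178
```

```bash
python3 -c "
from h import *
s=get_state();np.save('s6.npy',np.r_[s['position'],s['tool_rot']])
im=get_image('wrist');cv2.imwrite('pics/w6.png',cv2.resize(im[60:210,240:400],None,fx=4,fy=4,interpolation=cv2.INTER_CUBIC));plan([.5435,-.012,.22])"
```

```text
t 12.9667 pos [ 0.53  -0.09   0.235] zyaw -10.669583012656526 F [-0.43  -0.841  0.62 ] q7 -0.03655585741530035 w 0.13976635781982363
lin [ 0.61   3.175 -0.039] rot [ 0.     0.006 -0.002]
```

View pics/w6.png

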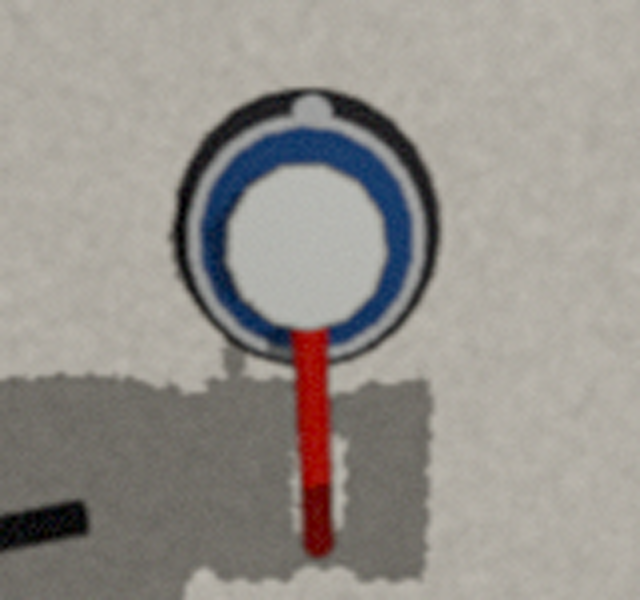

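Now about 261.2°, still about 1.7° past. The grip lets the arm drift, so this time I'll nudge while gripped.

Request:
play_rows:
  targets:
    - {"claw": 0.6,"linear": [0,0.5,0],"rotation": [0,0,0]}
    - {"claw": 0.6,"linear": [0.3,0.4,0],"rotation": [0,0,0]}
    - {"claw": 0.6,"linear": [0.5,0,0],"rotation": [0,0,0]}
    - {"claw": 0.6,"linear": [0.5,-0.1,0],"rotation": [0,0,0]}
    - {"claw": 0.6,"linear": [0.5,-0.1,0],"rotation": [0,0,0]}
    - {"claw": 0.6,"linear": [0.5,0,0],"rotation": [0,0,0]}
    - {"claw": 0.6,"linear": [0.5,0,0],"rotation": [0,0,0]}
    - {"claw": 0.6,"linear": [0.1,0,0],"rotation": [0,0,0]}
    - {"claw": 0.6,"linear": [0,0,0],"rotation": [0,0,0]}

```text
time: 13.72
position: [0.5321, -0.0529, 0.1512]
tool_rot: [0.138, 1.569, -0.127]
ft_force: [-0.5, -0.3, -0.4]
grip_width: 0.402
```

Request:
play_rows:
  targets:
    - {"claw": 0.8,"linear": [0,0,0],"rotation": [0,0,0]}
    - {"claw": 0.9,"linear": [0,0,0],"rotation": [0,0,0]}
    - {"claw": 1,"linear": [0,0,0],"rotation": [0,0,0]}
    - {"claw": 1,"linear": [0,0,0],"rotation": [0,0,0]}
    - {"claw": 1,"linear": [0,0,0],"rotation": [0,0,0]}
  newtons: 3

```text
time: 14.13
position: [0.5334, -0.0499, 0.1521]
tool_rot: [0.136, 1.567, -0.124]
ft_force: [2.0, -1.5, -1.3]
grip_width: 0.103
```

```bash
python3 -c "
from h import *
plan([.5338,-.0605,.156],np.radians(-11))"
```

```text
t 14.1333 pos [ 0.533 -0.05   0.152] zyaw -9.464930056798373 F [ 2.032 -1.461 -1.264] q7 -0.06355728859133397 w 0.10320167592046733
lin [-0.158 -0.413  0.085] rot [ 0.017 -0.    -0.005]
```

Request:
play_rows:
  targets:
    - {"claw": 1,"linear": [-0.05,-0.2,0.04],"rotation": [0.008,0,0]}
    - {"claw": 1,"linear": [-0.05,-0.2,0.04],"rotation": [0.008,0,0]}
    - {"claw": 1,"linear": [0,0,0],"rotation": [0,0,0]}
    - {"claw": 1,"linear": [0,0,0],"rotation": [0,0,0]}

```text
time: 14.47
position: [0.5341, -0.0579, 0.1557]
tool_rot: [0.16, 1.565, -0.141]
ft_force: [0.6, 2.2, -2.5]
grip_width: 0.068
```

```bash
python3 -c "
from h import *
orb(259,z=.156)"
```

```text
tcp ang 258.48236193921434 r 0.04687712582580397
t 14.4667 pos [ 0.534 -0.058  0.156] zyaw -10.990234705907492 F [ 0.602  2.237 -2.511] q7 -0.06901202762453906 w 0.06796380449525143
lin [-0.014 -0.085  0.017] rot [ 0.    -0.    -0.008]
```

TCP bearing 258.5°, pads at 259.0°, which is what I wanted. Release, rise, look.

Request:
play_rows:
  targets:
    - {"claw": 0.6,"linear": [0,0,0],"rotation": [0,0,0]}
    - {"claw": 0.6,"linear": [0,0,0],"rotation": [0,0,0]}
    - {"claw": 0.6,"linear": [0,0,0],"rotation": [0,0,0]}
    - {"claw": 0.6,"linear": [-0.5,0,0],"rotation": [0,0,0]}
    - {"claw": 0.6,"linear": [-0.8,0,0],"rotation": [0,0,0]}
    - {"claw": 0.6,"linear": [-0.8,0,0],"rotation": [0,0,0]}
    - {"claw": 1,"linear": [-0.5,-0.6,0],"rotation": [0,0,0]}
    - {"claw": 1,"linear": [-0.2,-0.6,0],"rotation": [0,0,0]}
    - {"claw": 1,"linear": [0,0,0],"rotation": [0,0,0]}
    - {"claw": 1,"linear": [0,0,0],"rotation": [0,0,0]}

```text
time: 15.3
position: [0.5281, -0.0936, 0.234]
tool_rot: [0.158, 1.562, -0.148]
ft_force: [-0.0, -0.3, -0.3]
grip_width: 0.179
```

```bash
python3 -c "
from h import *
s=get_state();np.save('s7.npy',np.r_[s['position'],s['tool_rot']])
im=get_image('wrist');cv2.imwrite('pics/w7.png',cv2.resize(im[60:210,240:400],None,fx=4,fy=4,interpolation=cv2.INTER_CUBIC));plan([.5435,-.012,.22])"
```

```text
t 15.35 pos [ 0.528 -0.094  0.234] zyaw -11.192286104561884 F [-0.274 -0.905  0.192] q7 -0.03361570451155651 w 0.1351242835304198
lin [ 0.58   3.333 -0.034] rot [ 0.     0.002 -0.004]
```

View pics/w7.png

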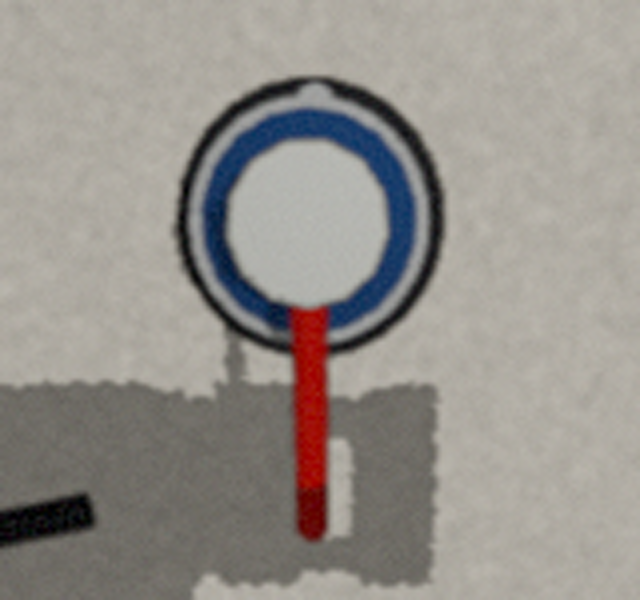

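```bash
python3 -c "
from h import *
v=np.load('s7.npy');s=dict(position=v[:3],tool_rot=v[3:])
w=lambda p:ray('wrist',p,s)
d=lambda a,b:np.degrees(np.arctan2(*(b-a)[1::-1]))%360
z=.1945
c=atz(w((316.75,116)),z);t=atz(w((318,194.5)),z-.02);f=atz(w((317.5,113.6)),.012)
print('cap',c*1000,f*1000,'dir',d(c,t),'stud',d(c,np.array([.4985,-.2535,0])))
plan([c[0],c[1],.225])
"
```

```text
cap [543.154 -12.377 194.5  ] [543.78 -10.29  12.  ] dir 259.5421563302673 stud 259.5081851032261
t 15.35 pos [ 0.528 -0.094  0.234] zyaw -11.192286104561884 F [-0.274 -0.905  0.192] q7 -0.03361570451155651 w 0.1351242835304198
lin [ 0.379  3.317 -0.044] rot [ 0.     0.002 -0.004]
```

The nozzle points at 259.5° and the stud bears 259.5°. Now over the cap with the fingers shut.

Request:
play_rows:
  targets:
    - {"claw": 1,"linear": [0,0.6,0],"rotation": [0,0,0]}
    - {"claw": 1,"linear": [0,0.7,0],"rotation": [0,0,0]}
    - {"claw": 1,"linear": [0,0.7,0],"rotation": [0,0,0]}
    - {"claw": 1,"linear": [0,0.6,0],"rotation": [0,0,0]}
    - {"claw": 1,"linear": [0,0.3,0],"rotation": [0,0,0]}
    - {"claw": 1,"linear": [0,0,0],"rotation": [0,0,0]}
    - {"claw": 1,"linear": [0,0,0],"rotation": [0,0,0]}

```text
time: 15.93
position: [0.5409, -0.0164, 0.2313]
tool_rot: [0.156, 1.568, -0.147]
ft_force: [0.0, -0.6, -0.4]
grip_width: 0.008
```

```bash
python3 -c "
from h import *
plan([.5432,-.0120,.205])"
```

```text
t 15.9333 pos [ 0.541 -0.016  0.231] zyaw -11.070172565999389 F [ 0.023 -0.64  -0.412] q7 -0.17655531386832138 w 0.007675763628675255
lin [1.053 0.184 0.061] rot [-0.    -0.002 -0.003]
```

Request:
play_rows:
  targets:
    - {"claw": 1,"linear": [0.4,0.17,0.06],"rotation": [0,0,0]}
    - {"claw": 1,"linear": [0.4,0,0],"rotation": [0,0,0]}
    - {"claw": 1,"linear": [0.25,0,0],"rotation": [0,0,0]}
    - {"claw": 1,"linear": [0,0,0],"rotation": [0,0,0]}
    - {"claw": 1,"linear": [0,0,0],"rotation": [0,0,0]}

```text
time: 16.35
position: [0.542, -0.0152, 0.2008]
tool_rot: [0.158, 1.57, -0.152]
ft_force: [-0.5, -0.4, -0.4]
grip_width: 0.005
```

```bash
python3 -c "
from h import *
plan([.5432,-.0120,.195])"
```

```text
t 16.35 pos [ 0.542 -0.015  0.201] zyaw -11.305745536502789 F [-0.455 -0.416 -0.39 ] q7 -0.17604879022568456 w 0.005440599389943091
lin [0.231 0.135 0.023] rot [-0.    -0.003 -0.002]
```

Request:
play_rows:
  targets:
    - {"claw": 1,"linear": [0.08,0.12,0.02],"rotation": [0,0,0]}
    - {"claw": 1,"linear": [0.08,0,0],"rotation": [0,0,0]}
    - {"claw": 1,"linear": [0.08,0,0],"rotation": [0,0,0]}
    - {"claw": 1,"linear": [0.05,0,0],"rotation": [0,0,0]}

```text
time: 16.68
position: [0.5433, -0.0145, 0.1969]
tool_rot: [0.161, 1.569, -0.155]
ft_force: [-3.8, -0.1, 8.5]
grip_width: 0.001
```

Request:
play_rows:
  targets:
    - {"claw": 1,"linear": [0.12,0,0],"rotation": [0,0,0]}
    - {"claw": 1,"linear": [0.12,0,0],"rotation": [0,0,0]}

```text
time: 16.85
position: [0.5436, -0.0145, 0.1943]
tool_rot: [0.162, 1.567, -0.154]
ft_force: [-4.4, 0.1, 9.6]
grip_width: 0.006
```

Request:
play_rows:
  targets:
    - {"claw": 1,"linear": [0.13,0.03,-0.03],"rotation": [0,0,0]}
    - {"claw": 1,"linear": [0.13,0,-0.02],"rotation": [0,0,0]}

```text
time: 17.02
position: [0.5436, -0.0145, 0.1924]
tool_rot: [0.163, 1.563, -0.154]
ft_force: [-4.8, -0.9, 18.0]
grip_width: 0.008
```

At the stop (0.1924, so the top is at about 0.2004). I'll hold with a small lead per row.

Request:
play_rows:
  targets:
    - {"claw": 1,"linear": [0.09,0,0],"rotation": [0,0,0]}
    - {"claw": 1,"linear": [0.09,0,0],"rotation": [0,0,0]}
    - {"claw": 1,"linear": [0.09,0,0],"rotation": [0,0,0]}

```text
time: 17.27
position: [0.5438, -0.0145, 0.1928]
tool_rot: [0.167, 1.561, -0.152]
ft_force: [-5.1, -0.8, 10.9]
grip_width: 0.006
```

Request:
play_rows:
  targets:
    - {"claw": 1,"linear": [0.09,0,0],"rotation": [0,0,0]}
    - {"claw": 1,"linear": [0.09,0,0],"rotation": [0,0,0]}
    - {"claw": 1,"linear": [0.09,0,0],"rotation": [0,0,0]}

```text
time: 17.52
position: [0.5437, -0.0146, 0.193]
tool_rot: [0.17, 1.559, -0.15]
ft_force: [-5.9, -0.2, 11.3]
grip_width: 0.009
```

Request:
play_rows:
  targets:
    - {"claw": 1,"linear": [0.09,0,0],"rotation": [0,0,0]}
    - {"claw": 1,"linear": [0.09,0,0],"rotation": [0,0,0]}
    - {"claw": 1,"linear": [0.09,0,0],"rotation": [0,0,0]}

```text
time: 17.77
position: [0.5438, -0.0145, 0.193]
tool_rot: [0.173, 1.557, -0.148]
ft_force: [-5.4, -0.3, 11.1]
grip_width: 0.001
```

Held about 0.75 s at 11 N and roughly 7 mm depth. Release straight up, then move off to the viewing pose.

Request:
play_rows:
  targets:
    - {"claw": 1,"linear": [-0.2,0,0],"rotation": [0,0,0]}
    - {"claw": 1,"linear": [-0.4,0,0],"rotation": [0,0,0]}
    - {"claw": 1,"linear": [-0.6,0,0],"rotation": [0,0,0]}
    - {"claw": 1,"linear": [-0.6,-0.6,0],"rotation": [0,0,0]}
    - {"claw": 1,"linear": [-0.2,-0.8,0],"rotation": [0,0,0]}
    - {"claw": 1,"linear": [0,-0.8,0],"rotation": [0,0,0]}
    - {"claw": 1,"linear": [0,-0.6,0],"rotation": [0,0,0]}
    - {"claw": 1,"linear": [0,-0.2,0],"rotation": [0,0,0]}
    - {"claw": 1,"linear": [0,0,0],"rotation": [0,0,0]}
    - {"claw": 1,"linear": [0,0,0],"rotation": [0,0,0]}

```text
time: 18.6
position: [0.5307, -0.0889, 0.2501]
tool_rot: [0.174, 1.547, -0.143]
ft_force: [-0.3, 1.3, -0.0]
grip_width: 0.006
```

```bash
python3 -c "
from h import *
s=get_state();np.save('s8.npy',np.r_[s['position'],s['tool_rot']])
im=get_image('wrist');cv2.imwrite('pics/w8.png',cv2.resize(im[60:210,240:400],None,fx=4,fy=4,interpolation=cv2.INTER_CUBIC));plan([.5435,-.012,.22])"
```

```text
t 18.65 pos [ 0.531 -0.089  0.25 ] zyaw -11.561835807713782 F [ 0.647  0.578 -0.3  ] q7 -0.04428825439688612 w 0.008722447397031586
lin [ 1.267  3.077 -0.132] rot [ 0.     0.01  -0.014]
```

View pics/w8.png

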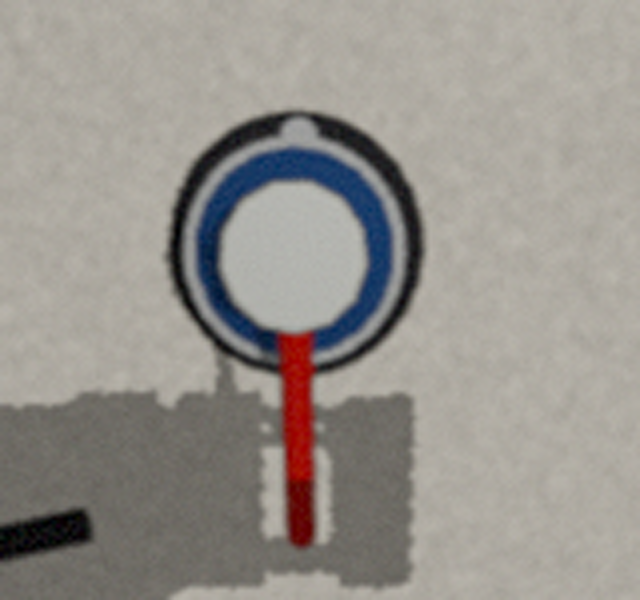

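```bash
python3 -c "
from h import *
v=np.load('s8.npy');s=dict(position=v[:3],tool_rot=v[3:])
w=lambda p:ray('wrist',p,s)
d=lambda a,b:np.degrees(np.arctan2(*(b-a)[1::-1]))%360
for z in(.1945,.2005):
  c=atz(w((313.25,124.25)),z);t=atz(w((315.25,196.25)),z-.02)
  print('cap',c*1000,'len',np.linalg.norm((t-c)[:2]),'dir',d(c,t),'stud',d(c,np.array([.4985,-.2535,0])))
a=cv2.imread('pics/top0.png').astype(int);b=get_image('top').astype(int)
print(s['position'])
m=(abs(a-b).sum(2)>90).astype('uint8');m=cv2.morphologyEx(m,cv2.MORPH_OPEN,np.ones((3,3)));print(cv2.connectedComponentsWithStats(m)[2])
"
```

```text
cap [543.205 -12.498 194.5  ] len 0.06234154145599783 dir 259.6154532712908 stud 259.49141156050155
cap [543.249 -12.399 200.5  ] len 0.06078823524246648 dir 259.6133801237099 stud 259.48531132312036
[ 0.531 -0.089  0.25 ]
[[     0      0    640    400 229995]
 [   339    137    122    263  21885]
 [   411    189     18     49    341]
 [   428    193      6      8     36]
 [   438    193      7     18     81]
 [   451    197      5      9     32]
 [   425    202      7     15     62]
 [   456    205      3      3      9]
 [   450    207      4      6     21]
 [   452    210      6     20     63]
 [   344    212      3      3      9]
 [   350    213      3      3      9]
 [   425    212     26     32    388]
 [   448    216      4      6     22]
 [   334    219      3      3      9]
 [   332    226      3      3      9]
 [   332    238      4      6     20]
 [   330    245      4      5     16]
 [    72    349     25     27    461]
 [   113    355     96     45   2043]
 [    55    372     20     19    264]
 [    94    377      3      3      9]
 [    32    380     18     20    122]
 [    93    381      3      5     15]
 [    51    392     14      6     56]
 [   360    396      8      4     23]]
```

Aim still holds at 259.6° against the stud's 259.5°, and the robot is touching nothing. The changed top-view pixels around the red pack fit the arm and its shadow. I'm handing the job in.

```bash
python3 -c "
from bench import *
print(close_job(),get_state()['time'])"
```

```text
the job is handed in; nothing more can be done
the job is handed in; nothing more can be done
```

The job is handed in: the nozzle points at the red terminal, and the spray cap was pressed, held and let spring back, in that order. It took about 19 s of the 51 s.

- **Aim:** I turned the nozzle counterclockwise by about 96° by pushing it sideways and lightly gripping it (3 N). Three re-centrings were needed, because the readings were 257.8°, 261.9° and 261.2° before it settled at 259.5°. The stud bears about 259.5°, good to roughly 1° because the cameras placed the stud up to 7 mm apart.
- **Press:** I pressed with shut fingers down to the cap's hard stop. The vertical force peaked at 18 N in the readings. It was held about 0.75 s at roughly 11 N and about 7 mm of travel. A steady sideways force of about 5 N was present during the press.
- **Cap height:** By touch, the cap's top is at about 200 mm. The camera estimate was 194 mm; I used the touch value. The depth rests on this, and the smaller figure would put the held travel well under 5 mm, but the 11 N force fits about 7 mm.
- **After release:** The nozzle still reads 259.6°. The last wrist picture is consistent with the cap being back up, but only as a rough size estimate. The gripper is more than 5 cm clear of the canister.
- **Bench:** I saw no contact with anything but the nozzle and the cap. In the final top-view comparison the pixels around the red pack had changed. I took that as the arm and its shadow and did not check it further.

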